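# Free the filter cartridge of a fume extractor with a pin tool

### The job

The white bench fume extractor needs a new filter. First stop it by pressing its long red stop bar at the middle, so that both ends go well down together for a moment; then take the yellow-handled pin tool from its blue stand, hold the orange button in the cartridge's recess down with the pin's tip and, keeping it down, push the dark cartridge with the pin all the way out to its stop. Let the button spring back up, put the pin tool back upright in its stand, seated on its collar, and leave everything else on the bench where it is.

Things in the scene. Friction and masses are not known exactly. Their poses are not given: they have to be found in the camera images.
- extractor: White bench fume extractor, fixed to the table (position and yaw vary). Origin: centre of its underside; x axis: from its front (bar side) to its back; y axis: the way the cartridge slides out; z up. Housing 200 (x) by 240 (y) mm. The front rail (x -100 to -57) has its top at z 88, the back rail (x 57 to 100) at z 98. In the channel between them lies the dark filter cartridge, 110 (x) by 220 (y) mm, top at z 98, closed at -y and open at +y; its whole top is free from above.
- cartridge (a joint): How far the cartridge has slid out along the extractor's +y (m): 0 home and locked, 0.080 at its stop. Friction about 2 N. A catch locks it at about 0.001, 0.021, 0.041 and 0.061: it passes only while the button is down 4 mm or more, so the button must be kept down the whole way to beyond 0.071; past 0.071 it springs up and holds the cartridge out.
- release (a joint): How far the orange release button is pressed down (m): 0 up, 0.008 at the bottom. The round button, 16 mm across, lies at the bottom of a square recess and moves along with the cartridge. Spring: about 1.8 N to start, 4.6 N fully down. The catch is free from 0.004.
- recess_mouth (a point): Centre of the recess's mouth, level with the cartridge's top (98 mm over the table); at home it is at x 0, y -50 mm in the extractor's frame, and moves with the cartridge. The recess is 18 by 18 mm, parallel to the extractor, with a yellow 32 mm border; the button's top, when up, lies 12 mm below the mouth (20 mm when fully pressed). Pushing the pin sideways against the recess's wall moves the cartridge.
- bar_middle (a point): Middle of the top face of the red stop bar. The bar is 180 mm long along the extractor's y, 24 mm wide, its top 108 mm over the table when up, 80 mm in front (-x) of the extractor's middle. It is sprung at both ends: it goes down 8 mm (about 2 N to start, 6 N fully down) and tips sideways if pressed more than about 20 mm off its middle; it comes up by itself.
- bar_left (a point): Top of the bar near its +y end, 85 mm from the middle; 108 mm over the table when up.
- bar_right (a point): Top of the bar near its -y end, 85 mm from the middle; 108 mm over the table when up.
- pin: Loose pin tool, 140 mm long, 60 to 130 g, standing upright in its stand. Origin: the steel tip; z axis runs up along the tool. Steel pin 8 mm in diameter from 0 to 62 mm, black collar 34 mm in diameter from 62 to 68 mm, yellow square handle 22 by 22 mm (sides along the tool's x and y) from 68 to 140 mm.
- stand: Blue sheet-metal stand, fixed, 90 by 90 mm, top plate at 70 mm. Origin: centre of its underside, z up; it can be on either of two places on the right of the extractor. The pin tool hangs through a square hole in the top plate, its collar resting on the plate, the tip 8 mm over the table.
- stand_hole (a point): Centre of the stand's square 20 by 20 mm hole, level with the plate's top (70 mm over the table); the plate is 6 mm thick.
- circuit_board: Bystander: loose green circuit board 120 by 90 mm on 9 mm feet, 23 mm tall; origin under its centre. Leave it.
- solder_spool: Bystander: loose metal solder spool, 60 mm in diameter, 52 mm tall, on the place near the stand; origin under its centre. Leave it.
- flux_bottle: Bystander: brown bottle 48 mm in diameter, 110 mm tall; origin under its centre. Leave it.
- cutters: Bystander: red-handled side cutters lying flat, about 140 mm long, 18 mm tall; origin near the pivot. Leave them.
- screwdriver: Bystander: green screwdriver lying flat, 170 mm long. Leave it.
- parts_tray: Bystander: blue tray with small components, 110 by 150 by 30 mm; origin under its centre. Leave it.
Not all that is in view belongs to the job. Leave any pink or purple look-alike of the pin alone.

How it is judged:
On the way, in this order (a step that is already met when the one before it is completed fails the run):
1. both ends of the stop bar are down at least 5 mm together (z of each of bar_left, bar_right in the frame of extractor below 0.103 m), for 0.2 s.
2. the pin holds the button down at least 4 mm, the fingers off the extractor, while the cartridge is between 25 and 71 mm out (value of joint release above 0.004 m and value of joint cartridge between 0.025 and 0.071 m and contact force between pin and extractor above 0.5 N and contact force between the fingers and extractor below 1 N), for 0.1 s.
3. the cartridge is out at its stop, at least 75 mm (value of joint cartridge above 0.075 m), for 0.1 s.
At the end, for the whole second after the job is handed in: The cartridge is at least 75 mm out, the button is up (within 2 mm) and so are both ends of the bar (within 3 mm); the pin tool stands at rest in the stand's hole, tilted less than 0.15 rad, its collar on the plate (within 4 mm) (value of joint cartridge above 0.075 m and value of joint release below 0.002 m and z of each of bar_left, bar_right in the frame of extractor above 0.105 m and angle between pin's own z axis and vertical below 0.15 rad and horizontal distance between pin and stand_hole below 0.015 m and z of pin in the frame of stand between 0.004 and 0.012 m and linear speed of pin below 0.02 m/s); the robot touches nothing.
It fails at once if a bystander is moved by more than 30 mm (distance of any of circuit_board, solder_spool, flux_bottle, cutters, screwdriver, parts_tray from where it was at the start of the episode above 0.03 m).
It also fails if it takes over 72 s, if anything falls off the work surface, if the arm or the gripper's body presses on something with over 40 N, if the wrist force passes 120 N, or if a joint passes its speed limit or range.

### The arm

A 7-joint arm with a two-finger parallel gripper is mounted at the origin on the work surface. World frame = base frame: x ahead of the robot, y to its left, z up, the work surface at z = 0. Lengths are in m, angles in rad, forces in N, time in s.
With the tool pointing down it reaches from about 0.4 to 0.85 m from the base axis. Payload 10.4 kg.
Tool frame: the origin (TCP) lies midway between the tips of the shut fingers; the grasp point (between the pads) lies 19 mm behind it; z points along the fingers, y is the line along which they close (so a half turn about z gives the same grasp; the last joint's range is limited). The gripper opens to 87 mm and grips with 3 to 60 N. Pads are 19 mm wide; open, the fingers measure 117 mm over their backs; the gripper's body (75 mm by 190 mm) begins 51 mm behind the grasp point.
Start: joints at [1.171, 0.332, -0.065, 1.46, 0.022, 1.35, -0.088], TCP at [0.23, -0.581, 0.223] pointing down, gripper open.
Joint ranges: [-2.6, 2.6], [-0.5, 2.12], [-1.47, 1.34], [0.16, 2.42], [-1.27, 4.41], [0.06, 2.06], [-2.6, 2.6]. Speed limits (rad/s): [2.22, 2.22, 2.79, 2.79, 3.14, 3.14, 3.14].

### API

Orientations are given as a unit quaternion [x, y, z, w].
In Python, from bench import r gives the robot as it stands.
- The arm moves only by the tool arm_command, never from a script. Its arguments are lists of equal length, an entry for each row: "xyz": the shift along the world's x, y, z in m, a list of three; "rot": the turn, a rotation vector about the world's x, y, z in rad, a list of three. In form: {"xyz": [[tx, ty, tz], ...], "rot": [[ax, ay, az], ...]}. A call has 1 to 20 rows; each row is the pose to reach, as a shift and turn from the pose commanded when the call began; what a row does not reach only later rows make up. A row lasts 1/12 s, in which the tool goes at most 41.7 mm and 7.16 degrees, less where a joint would pass 70% of its speed; a pose out of reach is approached as far as the arm can. A call with a gripper value outside its range is refused whole. "grip" is the opening, from 0 (shut) to 1 (fully open), set as the call begins (left out, the last holds). The fingers move at their own pace and stop on an object; "squeeze" is the grip in N (left out, the last holds). Time passes only in rows, so rows that repeat a pose let the fingers close. It gives the time, the measured TCP pose, the force, the opening and the grip force at its end, in the units of the state.
- r.read_state(): the state, without advancing time (a new reading comes with each control period).
- r.camera(name): name is "side" or "top" or "wrist"; returns the picture (420x560x3 uint8, red, green, blue); there is no depth.
- r.camera_model(name): a dict with "fx", "fy", "cx", "cy" (pixels), "T" (4x4, takes a point from camera to world coordinates). Camera axes: x right, y up, looking along -z (the intrinsics and any distortion apply to the point x, -y, -z); pixel columns grow to the right and rows downward; lengths in m; the calibration is good to about 2 mm. A picture is of the moment at which its call begins: read the wrist's pose just before it. camera_model takes no time and is no camera call; for the wrist camera it gives the pose at the moment of the call.
- r.close_job(): hands the job in; it is judged then, once.
Trained networks look in the newest picture that a camera, given by its name, has taken for a name from the list of things; names that differ only in an ending like _2 or _b are one class to them, and where a whole thing is asked for, a point or a joint stands for the part that bears it (a point fixed in the world has none). Each returns a list of dicts, best first, with "conf" (0 to 1); they miss things now and then, are a little off and sometimes report something else, mostly with a low value. They report only what shows in the picture. A call takes as long as a camera call. They do not tell look-alikes from the thing itself.
- r.look_for(label, camera): "at" ([x, y, z] in m, in the coordinates of the camera as it stood for that picture, good to about 4 mm: the middle of the surface that is visible of it).
- r.spot_point(label, camera): "at" ([x, y, z] in m, in the coordinates of the camera as it stood for that picture, good to about 4 mm: a listed point, or the origin of a listed thing).
The state is a dict: "time": time; "joint_positions": joint angles; "joint_vel": joint speeds; "joint_torque": joint torques, N m; "ee_pos": TCP position; "eef_rot": TCP orientation; "ft_force": force on the tool from outside, world axes, zero at the start; "torque": the same for the moment, N m; "width": finger opening in m; "grip_force": force on a finger pad.
Only numpy, scipy, OpenCV 4.12 (cv2) and the standard library are available. Lean on these libraries where they do the work, as an engineer would, in place of code of your own. Each camera call takes 0.05 s, during which the arm holds its last target. There are 200 camera calls.

## Working session

There is one attempt and no reset: what is moved stays moved. The work goes in short steps, Python scripts to look and compute and a tool call to move; the robot and the scene stay as the last step left them, time stands still between calls to the robot, and variables do not carry over. Pictures are saved under pics/ and viewed, at most 10 in all, crops included, and the job is handed in when it is done.

Besides the shell and the picture viewer there is one more tool, called after ">>>" in YAML: its name, and indented under it one key for each argument. arm_command: Moves the arm, as the interface text tells. Its arguments: {"type":"object","properties":{"xyz":{"type":"array"},"rot":{"type":"array"},"grip":{"type":"number"},"squeeze":{"type":"number"}},"required":["xyz","rot"]}

```bash
mkdir -p pics; cat > h.py <<'E'
import numpy as np, cv2
from bench import r
from scipy.spatial.transform import Rotation as R
def w(cam,p,T=None):
    T=np.array(r.camera_model(cam)["T"]) if T is None else T
    return (T@np.r_[p,1])[:3]
def save(cam,n):
    im=r.camera(cam); cv2.imwrite(f"pics/{n}.png",im[:,:,::-1]); return im
def px(cam,p):
    m=r.camera_model(cam); c=np.linalg.inv(np.array(m["T"]))@np.r_[p,1]
    return np.array([m["cx"]+m["fx"]*c[0]/-c[2], m["cy"]+m["fy"]*-c[1]/-c[2]])
def unpx(cam,u,v,z):
    m=r.camera_model(cam);T=np.array(m["T"]);d=T[:3,:3]@np.array([(u-m["cx"])/m["fx"],-(v-m["cy"])/m["fy"],-1])
    return T[:3,3]+d*(z-T[2,3])/d[2]
E
python3 - <<'E'
from h import *
np.set_printoptions(precision=4,suppress=True)
s=r.read_state();print(s)
for c in("top","side"):
    m=r.camera_model(c);print({k:(np.array(v)) for k,v in m.items()})
    save(c,c+"1")
    for l in("recess_mouth","bar_middle","bar_left","bar_right","pin","stand_hole","extractor"):
        for d in r.spot_point(l,c)[:3]:
            p=w(c,d["at"]);print(c,l,round(d["conf"],2),p,px(c,p).round())
E
```

```text
{'time': 0.0, 'joint_positions': array([ 1.1714,  0.3329, -0.0647,  1.4609,  0.0216,  1.3499, -0.0885]), 'joint_vel': array([-0.0009,  0.0003, -0.0004,  0.0001,  0.0012,  0.001 ,  0.0006]), 'joint_torque': array([  0.0005, -62.3257,   0.0249, -38.9887,  -0.0612,   0.0399,
         0.0001]), 'ee_pos': array([ 0.2298, -0.5808,  0.2218]), 'eef_rot': array([ 0.9823,  0.1873, -0.0002, -0.0007]), 'ft_force': array([ 0.6535, -0.4096, -0.2852]), 'torque': array([-0.0282,  0.0099, -0.0014]), 'grip_force': 0.0, 'width': 0.08698496059126874}
{'fx': array(395.9712), 'fy': array(395.9712), 'cx': array(278.5752), 'cy': array(216.0869), 'T': array([[-0.0029,  0.9849, -0.1733,  0.3152],
       [-1.    , -0.0028,  0.0009, -0.0256],
       [ 0.0004,  0.1733,  0.9849,  1.3734],
       [ 0.    ,  0.    ,  0.    ,  1.    ]])}
top recess_mouth 0.83 [0.5793 0.0426 0.0976] [257. 204.]
top recess_mouth 0.59 [ 0.6228 -0.3256  0.0096] [363. 197.]
top bar_middle 0.62 [0.4852 0.0741 0.1079] [247. 232.]
top bar_middle 0.2 [0.4654 0.1582 0.1081] [221. 238.]
top bar_left 0.63 [0.4659 0.159  0.1088] [221. 238.]
top 
[... 449 characters left out ...]
,  0.494 ],
       [-0.0295,  0.4626, -0.8861, -1.2208],
       [ 0.0154,  0.8866,  0.4623,  0.7405],
       [ 0.    ,  0.    ,  0.    ,  1.    ]])}
side recess_mouth 0.79 [0.5715 0.0443 0.0979] [294. 204.]
side bar_middle 0.77 [0.4821 0.0737 0.1089] [263. 196.]
side bar_left 0.9 [0.4589 0.1589 0.1029] [255. 185.]
side bar_right 0.64 [ 0.5059 -0.0118  0.1129] [271. 208.]
side pin 0.71 [ 0.6484 -0.4363  0.0001] [341. 351.]
side pin 0.66 [ 0.7331 -0.331   0.0003] [372. 317.]
side pin 0.58 [ 0.5453 -0.4144 -0.0043] [291. 346.]
side stand_hole 0.63 [ 0.6294 -0.3272  0.0672] [328. 293.]
side extractor 0.7 [0.4817 0.0774 0.1074] [263. 196.]
side extractor 0.61 [ 0.5664  0.0917 -0.0021] [291. 227.]
```

View pics/top1.png

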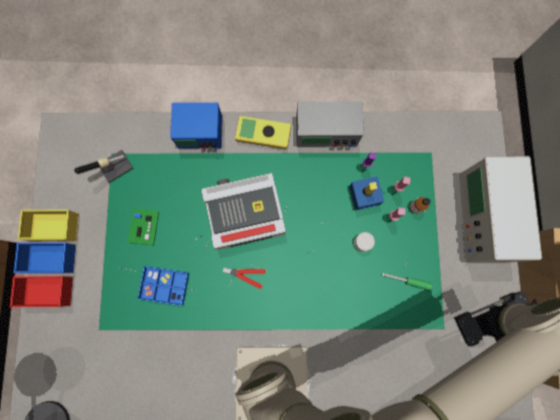

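View pics/side1.png

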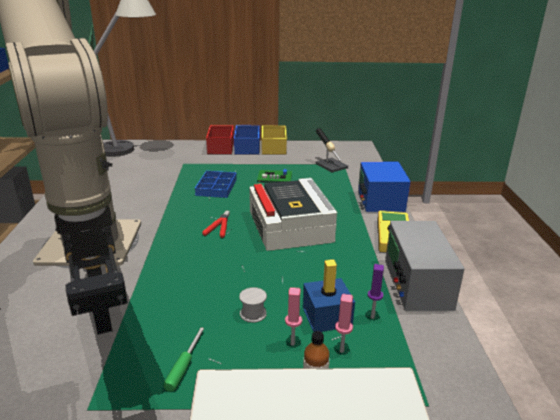

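The one yellow-handled tool stands in the blue stand at top (371,188) / side (330,277). The pink ones at top (397,213) and (402,184), and the purple one at (370,158), are look-alikes standing outside the stand. The bar is at top (247,233) and the recess at (258,206). I'll confirm this in a crop and refine the positions by colour.

```bash
python3 - <<'E'
from h import *
np.set_printoptions(precision=4,suppress=True)
t=cv2.imread("pics/top1.png");s=cv2.imread("pics/side1.png")
a=cv2.resize(t[150:240,330:440],None,fx=4,fy=4,interpolation=cv2.INTER_CUBIC)
b=cv2.resize(s[250:360,270:360],None,fx=3.27,fy=3.27,interpolation=cv2.INTER_CUBIC)
cv2.imwrite("pics/crop1.png",np.hstack([a[:360],b[:360]])[:, :800])
def seg(im,box,lo,hi):
    x0,y0,x1,y1=box;h=cv2.cvtColor(im[y0:y1,x0:x1],cv2.COLOR_BGR2HSV)
    m=cv2.inRange(h,lo,hi);n,l,st,c=cv2.connectedComponentsWithStats(m)
    k=1+np.argmax(st[1:,4]);ys,xs=np.where(l==k);pts=np.c_[xs+x0,ys+y0].astype(np.float32)
    return pts
def sh(n,cam,pts,z):
    rc=cv2.minAreaRect(pts);bx=cv2.boxPoints(rc)
    P=np.array([unpx(cam,*q,z)[:2] for q in bx]);print(n,cam,len(pts),rc[0],'ctr',P.mean(0));print(P)
sh("bar","top",seg(t,(200,215,290,255),(0,130,90),(8,255,255)),.108)
sh("yel","top",seg(t,(245,190,275,220),(20,110,90),(35,255,255)),.098)
sh("pin","top",seg(t,(350,170,385,210),(20,110,90),(35,255,255)),.148)
sh("stand","top",seg(t,(340,170,400,220),(100,120,40),(125,255,255)),.07)
sh("bar","side",seg(s,(240,175,285,225),(0,130,90),(8,255,255)),.108)
sh("yel","side",seg(s,(280,195,310,215),(20,110,90),(35,255,255)),.098)
E
```

```text
bar top 293 (247.7303009033203, 232.83145141601562) ctr [0.4834 0.0725]
[[ 0.4726  0.1582]
 [ 0.5112 -0.009 ]
 [ 0.494  -0.0129]
 [ 0.4556  0.1539]]
yel top 93 (257.48077392578125, 205.9038543701172) ctr [0.5737 0.0425]
[[0.5866 0.0618]
 [0.5931 0.0296]
 [0.5608 0.0231]
 [0.5544 0.0553]]
pin top 69 (370.7500305175781, 187.75001525878906) ctr [ 0.6215 -0.3203]
[[ 0.6158 -0.3002]
 [ 0.642  -0.3268]
 [ 0.6272 -0.3405]
 [ 0.6011 -0.3139]]
stand top 647 (366.2059326171875, 192.8235321044922) ctr [ 0.6237 -0.323 ]
[[ 0.6582 -0.2642]
 [ 0.6831 -0.3628]
 [ 0.5889 -0.3812]
 [ 0.5646 -0.2838]]
bar side 272 (264.20001220703125, 198.90000915527344) ctr [0.4851 0.0622]
[[ 0.4512  0.1482]
 [ 0.4736  0.1759]
 [ 0.5179 -0.027 ]
 [ 0.4975 -0.0485]]
yel side 74 (295.5, 204.0) ctr [0.5748 0.044 ]
[[0.5572 0.0627]
 [0.5944 0.0628]
 [0.5921 0.0253]
 [0.5557 0.0253]]
```

View pics/crop1.png

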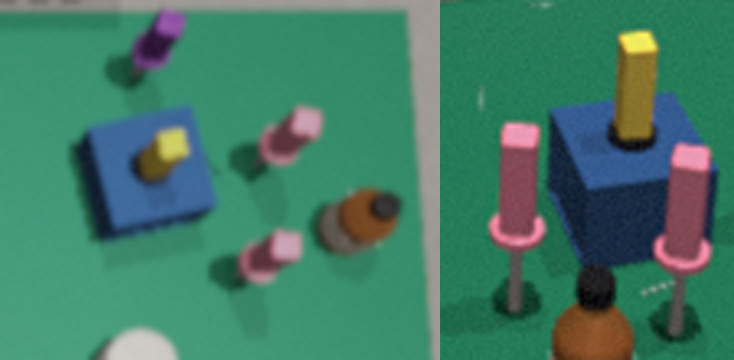

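The crop shows a yellow square handle with a black collar in the blue stand. It is the only yellow one; the others are pink or purple and stand outside. The extractor's yaw is about 13° and the stand's about 14°. I'll go to the bar first with the fingers shut.

>>> arm_command:
  xyz:
    - [0.22, 0.33, 0.03]
    - [0.22, 0.33, 0.03]
    - [0.22, 0.33, 0.03]
    - [0.22, 0.33, 0.03]
    - [0.22, 0.33, 0.03]
    - [0.22, 0.33, 0.03]
    - [0.22, 0.33, 0.03]
    - [0.22, 0.33, 0.03]
    - [0.22, 0.33, 0.03]
    - [0.22, 0.33, 0.03]
    - [0.253, 0.653, -0.06]
    - [0.253, 0.653, -0.06]
    - [0.253, 0.653, -0.06]
    - [0.253, 0.653, -0.06]
    - [0.253, 0.653, -0.06]
    - [0.253, 0.653, -0.06]
    - [0.253, 0.653, -0.06]
    - [0.253, 0.653, -0.06]
    - [0.253, 0.653, -0.06]
    - [0.253, 0.653, -0.06]
  rot:
    - [0, 0, -0.15]
    - [0, 0, -0.15]
    - [0, 0, -0.15]
    - [0, 0, -0.15]
    - [0, 0, -0.15]
    - [0, 0, -0.15]
    - [0, 0, -0.15]
    - [0, 0, -0.15]
    - [0, 0, -0.15]
    - [0, 0, -0.15]
    - [0, 0, -0.15]
    - [0, 0, -0.15]
    - [0, 0, -0.15]
    - [0, 0, -0.15]
    - [0, 0, -0.15]
    - [0, 0, -0.15]
    - [0, 0, -0.15]
    - [0, 0, -0.15]
    - [0, 0, -0.15]
    - [0, 0, -0.15]
  grip: 0
  squeeze: 40

```text
time: 2.47
ee_pos: [0.4824, 0.0748, 0.1621]
eef_rot: [0.993, 0.116, -0.0, -0.0]
ft_force: [-0.4, -0.7, -0.4]
width: 0.0005
grip_force: 0.0
```

>>> arm_command:
  xyz:
    - [0, 0, 0]
  rot:
    - [0, 0, 0]

```text
time: 2.55
ee_pos: [0.483, 0.0715, 0.1626]
eef_rot: [0.994, 0.113, -0.0, 0.0]
ft_force: [-0.1, -0.2, 0.0]
width: 0.0002
grip_force: 0.0
```

>>> arm_command:
  xyz:
    - [0, 0, -0.03]
    - [0, 0, -0.048]
    - [0, 0, -0.054]
    - [0, 0, -0.058]
    - [0, 0, -0.062]
    - [0, 0, -0.062]
    - [0, 0, -0.062]
    - [0, 0, -0.062]
    - [0, 0, -0.062]
    - [0, 0, -0.062]
    - [0, 0, -0.062]
  rot:
    - [0, 0, 0]
    - [0, 0, 0]
    - [0, 0, 0]
    - [0, 0, 0]
    - [0, 0, 0]
    - [0, 0, 0]
    - [0, 0, 0]
    - [0, 0, 0]
    - [0, 0, 0]
    - [0, 0, 0]
    - [0, 0, 0]

```text
time: 3.47
ee_pos: [0.4837, 0.0718, 0.1011]
eef_rot: [0.994, 0.113, 0.001, 0.0]
ft_force: [0.7, -2.6, 5.0]
width: 0.0003
grip_force: 2.4
```

```bash
python3 - <<'E'
from h import *
print(r.read_state()["ee_pos"],r.read_state()["ft_force"])
save("side","bar")
for l in("bar_left","bar_right","bar_middle"):
    for d in r.spot_point(l,"side")[:2]: print(l,round(d["conf"],2),w("side",d["at"]))
E
```

```text
[0.48367463 0.07180145 0.10110512] [ 0.70241964 -2.58085278  4.98297195]
bar_left 0.57 [0.46409433 0.159803   0.09996061]
bar_right 0.67 [ 0.50359536 -0.00829854  0.10419712]
bar_middle 0.61 [0.48496074 0.07661462 0.09948588]
```

>>> arm_command:
  xyz:
    - [0, 0, -0.0015]
    - [0, 0, -0.0015]
    - [0, 0, -0.0015]
    - [0, 0, -0.0015]
    - [0, 0, -0.0015]
  rot:
    - [0, 0, 0]
    - [0, 0, 0]
    - [0, 0, 0]
    - [0, 0, 0]
    - [0, 0, 0]

```text
time: 4.08
ee_pos: [0.4836, 0.072, 0.1002]
eef_rot: [0.994, 0.113, 0.001, 0.0]
ft_force: [-2.5, -3.3, 17.3]
width: 0.0009
grip_force: 8.1
```

>>> arm_command:
  xyz:
    - [0, 0, 0.04]
    - [0, 0, 0.08]
    - [0, 0, 0.12]
    - [0.142, -0.397, 0.2]
    - [0.142, -0.397, 0.2]
    - [0.142, -0.397, 0.2]
    - [0.142, -0.397, 0.2]
    - [0.142, -0.397, 0.2]
    - [0.142, -0.397, 0.2]
    - [0.142, -0.397, 0.2]
    - [0.142, -0.397, 0.2]
    - [0.142, -0.397, 0.2]
    - [0.142, -0.397, 0.2]
    - [0.142, -0.397, 0.2]
    - [0.142, -0.397, 0.2]
    - [0.142, -0.397, 0.2]
    - [0.142, -0.397, 0.2]
  rot:
    - [0, 0, 0]
    - [0, 0, 0]
    - [0, 0, 0]
    - [0, 0, 0]
    - [0, 0, 0]
    - [0, 0, 0]
    - [0, 0, 0]
    - [0, 0, 0]
    - [0, 0, 0]
    - [0, 0, 0]
    - [0, 0, 0]
    - [0, 0, 0]
    - [0, 0, 0]
    - [0, 0, 0]
    - [0, 0, 0]
    - [0, 0, 0]
    - [0, 0, 0]
  grip: 1

```text
time: 5.5
ee_pos: [0.6252, -0.3231, 0.2983]
eef_rot: [0.993, 0.114, -0.0, -0.001]
ft_force: [-1.0, 0.5, 0.1]
width: 0.0868
grip_force: 0.0
```

```bash
python3 - <<'E'
from h import *
np.set_printoptions(precision=4,suppress=True)
s=r.read_state();print(s["ee_pos"],s["eef_rot"]); m=r.camera_model("wrist");print({k:np.array(v) for k,v in m.items()})
im=save("wrist","w1")[:,:,::-1]
T=np.array(m["T"])
for l in("pin","stand_hole"):
    for d in r.spot_point(l,"wrist")[:2]: print(l,round(d["conf"],2),w("wrist",d["at"],T))
E
```

```text
[ 0.6252 -0.3231  0.2983] [ 0.9935  0.1143 -0.0003 -0.001 ]
{'fx': array(293.232), 'fy': array(293.232), 'cx': array(277.3639), 'cy': array(205.7745), 'T': array([[ 0.2269,  0.9296,  0.2903,  0.7068],
       [-0.9739,  0.2169,  0.0664, -0.3061],
       [-0.0012, -0.2978,  0.9546,  0.462 ],
       [ 0.    ,  0.    ,  0.    ,  1.    ]])}
pin 0.68 [ 0.5516 -0.4149 -0.0009]
pin 0.65 [ 0.631  -0.3229  0.0084]
stand_hole 0.73 [ 0.6302 -0.3215  0.0083]
stand_hole 0.56 [ 0.6336 -0.3262  0.0731]
```

View pics/w1.png

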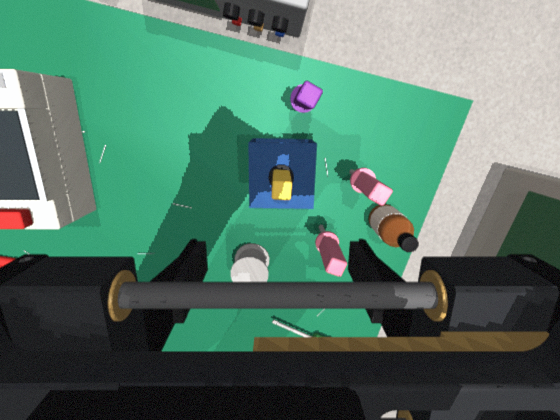

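The wrist view shows the stand at (283,174), square to the tool. The yellow handle's top is at (283,190). Next I'll measure its position and yaw.

```bash
python3 - <<'E'
from h import *
np.set_printoptions(precision=4,suppress=True)
im=cv2.imread("pics/w1.png")
h=cv2.cvtColor(im[150:220,250:320],cv2.COLOR_BGR2HSV)
m=cv2.inRange(h,(18,110,50),(36,255,255));ys,xs=np.where(m>0)
v=h[:,:,2][m>0];t=cv2.threshold(v.reshape(-1,1),0,255,cv2.THRESH_OTSU)[0];print(len(xs),t)
pts=np.c_[xs+250,ys+150][v>t].astype(np.float32);rc=cv2.minAreaRect(pts);print(rc)
P=np.array([unpx("wrist",*q,.148)[:2] for q in cv2.boxPoints(rc)]);print(P,P.mean(0))
h=cv2.cvtColor(im[130:215,235:330],cv2.COLOR_BGR2HSV);m=cv2.inRange(h,(105,100,30),(130,255,255));ys,xs=np.where(m>0)
rc=cv2.minAreaRect(np.c_[xs+235,ys+130].astype(np.float32));P=np.array([unpx("wrist",*q,.07)[:2] for q in cv2.boxPoints(rc)]);print(rc,P,P.mean(0))
c=cv2.resize(im[130:220,235:335],None,fx=6,fy=6,interpolation=cv2.INTER_CUBIC);cv2.imwrite("pics/c2.png",c)
E
```

```text
576 181.0
((281.69793701171875, 189.7284393310547), (18.452985763549805, 18.452985763549805), 4.085616588592529)
[[ 0.6182 -0.3207]
 [ 0.6389 -0.3175]
 [ 0.6421 -0.3375]
 [ 0.6213 -0.3411]] [ 0.6301 -0.3292]
((282.0, 173.0), (68.0, 66.0), 90.0) [[ 0.6683 -0.2773]
 [ 0.6879 -0.3615]
 [ 0.5976 -0.3862]
 [ 0.5766 -0.2958]] [ 0.6326 -0.3302]
```

View pics/c2.png

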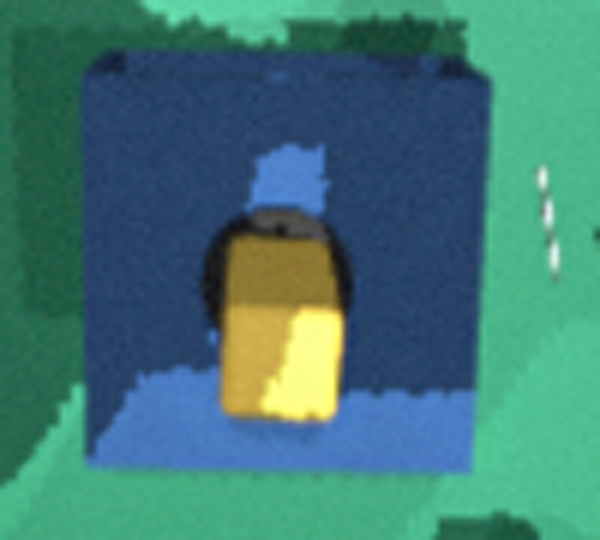

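>>> arm_command:
  xyz:
    - [0.004, -0.003, -0.02]
    - [0.004, -0.003, -0.06]
    - [0.004, -0.003, -0.1]
    - [0.004, -0.003, -0.125]
    - [0.004, -0.003, -0.15]
    - [0.004, -0.003, -0.175]
    - [0.004, -0.003, -0.19]
    - [0.004, -0.003, -0.2]
    - [0.004, -0.003, -0.2]
    - [0.004, -0.003, -0.2]
  rot:
    - [0, 0, -0.07]
    - [0, 0, -0.07]
    - [0, 0, -0.07]
    - [0, 0, -0.07]
    - [0, 0, -0.07]
    - [0, 0, -0.07]
    - [0, 0, -0.07]
    - [0, 0, -0.07]
    - [0, 0, -0.07]
    - [0, 0, -0.07]

```text
time: 6.48
ee_pos: [0.6292, -0.3278, 0.0997]
eef_rot: [0.997, 0.079, 0.0, 0.0]
ft_force: [-0.3, 0.4, -0.2]
width: 0.0874
grip_force: 0.0
```

>>> arm_command:
  xyz:
    - [0, 0, 0]
    - [0, 0, 0]
    - [0, 0, 0]
    - [0, 0, 0]
    - [0, 0, 0]
    - [0, 0, 0]
    - [0, 0, 0]
    - [0, 0, 0]
    - [0, 0, 0]
    - [0, 0, 0]
  rot:
    - [0, 0, 0]
    - [0, 0, 0]
    - [0, 0, 0]
    - [0, 0, 0]
    - [0, 0, 0]
    - [0, 0, 0]
    - [0, 0, 0]
    - [0, 0, 0]
    - [0, 0, 0]
    - [0, 0, 0]
  grip: 0
  squeeze: 40

```text
time: 7.32
ee_pos: [0.629, -0.3281, 0.099]
eef_rot: [0.997, 0.078, -0.0, 0.0]
ft_force: [0.4, 0.1, 0.0]
width: 0.0282
grip_force: 0.0
```

```bash
python3 - <<'E'
from h import *
np.set_printoptions(precision=4,suppress=True)
s=r.read_state();print(s["time"],s["ee_pos"],s["eef_rot"],s["ft_force"],s["width"],s["grip_force"])
save("side","g1");save("wrist","g1w")
for c in("side","wrist","top"):
  if c=="top": r.camera(c)
  for d in r.spot_point("pin",c)[:4]: print(c,round(d["conf"],2),w(c,d["at"]))
E
```

```text
7.3167 [ 0.629  -0.3281  0.099 ] [ 0.9969  0.0783 -0.      0.    ] [0.3793 0.0794 0.0358] 0.028183863000404458 0.0
side 0.93 [ 0.7349 -0.3317 -0.    ]
side 0.85 [ 0.5462 -0.4149 -0.0055]
side 0.83 [ 0.6459 -0.4374  0.0005]
side 0.63 [ 0.4636 -0.3147 -0.0009]
wrist 0.9 [ 0.6527 -0.4418  0.0001]
wrist 0.85 [ 0.6258 -0.3206  0.0095]
wrist 0.63 [ 0.7315 -0.337   0.0021]
top 0.52 [ 0.7305 -0.3365 -0.0019]
```

Still closing, so I'll wait a little longer.

>>> arm_command:
  xyz:
    - [0, 0, 0]
    - [0, 0, 0]
    - [0, 0, 0]
    - [0, 0, 0]
  rot:
    - [0, 0, 0]
    - [0, 0, 0]
    - [0, 0, 0]
    - [0, 0, 0]

```text
time: 7.95
ee_pos: [0.629, -0.3282, 0.099]
eef_rot: [0.997, 0.078, -0.0, 0.0]
ft_force: [-0.1, -0.5, -1.0]
width: 0.0217
grip_force: 40.0
```

```bash
python3 - <<'E'
from h import *
np.set_printoptions(precision=4,suppress=True)
s=r.read_state();print(s["time"],s["ee_pos"],s["eef_rot"],s["ft_force"],s["torque"],s["width"],s["grip_force"])
E
```

```text
7.95 [ 0.629  -0.3282  0.099 ] [ 0.9969  0.0783 -0.      0.    ] [-0.067  -0.4848 -0.981 ] [0.0078 0.0657 0.0275] 0.021692697386084665 39.99969388358295
```

>>> arm_command:
  xyz:
    - [0, 0, 0.03]
    - [0, 0, 0.06]
    - [0, 0, 0.09]
    - [0, 0, 0.12]
    - [0, 0, 0.16]
    - [-0.055, 0.371, 0.16]
    - [-0.055, 0.371, 0.16]
    - [-0.055, 0.371, 0.16]
    - [-0.055, 0.371, 0.16]
    - [-0.055, 0.371, 0.16]
    - [-0.055, 0.371, 0.16]
    - [-0.055, 0.371, 0.16]
    - [-0.055, 0.371, 0.16]
    - [-0.055, 0.371, 0.16]
    - [-0.055, 0.371, 0.16]
    - [-0.055, 0.371, 0.14]
    - [-0.055, 0.371, 0.125]
    - [-0.055, 0.371, 0.125]
    - [-0.055, 0.371, 0.125]
  rot:
    - [0, 0, 0]
    - [0, 0, 0]
    - [0, 0, 0]
    - [0, 0, 0]
    - [0, 0, 0]
    - [0, 0, 0.07]
    - [0, 0, 0.07]
    - [0, 0, 0.07]
    - [0, 0, 0.07]
    - [0, 0, 0.07]
    - [0, 0, 0.07]
    - [0, 0, 0.07]
    - [0, 0, 0.07]
    - [0, 0, 0.07]
    - [0, 0, 0.07]
    - [0, 0, 0.07]
    - [0, 0, 0.07]
    - [0, 0, 0.07]
    - [0, 0, 0.07]

```text
time: 9.53
ee_pos: [0.5737, 0.0425, 0.2239]
eef_rot: [0.994, 0.113, -0.001, 0.0]
ft_force: [0.1, -1.1, -1.3]
width: 0.0216
grip_force: 40.0
```

```bash
python3 - <<'E'
from h import *
np.set_printoptions(precision=4,suppress=True)
s=r.read_state();print(s["time"],s["ee_pos"],s["eef_rot"],s["ft_force"],s["width"],s["grip_force"])
T=np.array(r.camera_model("wrist")["T"])
a=save("wrist","w2")[:,:,::-1]
for l in("pin","recess_mouth"):
  for d in r.spot_point(l,"wrist")[:3]: print("wrist",l,round(d["conf"],2),w("wrist",d["at"],T))
b=save("side","s2")[:,:,::-1]
for l in("pin","recess_mouth","stand_hole"):
  for d in r.spot_point(l,"side")[:4]: print("side",l,round(d["conf"],2),w("side",d["at"]))
tip=s["ee_pos"]-[0,0,.091]
u=px("side",tip).astype(int);v=px("wrist",tip).astype(int);print(u,v)
f=lambda im,c:cv2.resize(im[max(c[1]-50,0):c[1]+50,c[0]-50:c[0]+50],(400,400),interpolation=cv2.INTER_CUBIC)
print(u-50,v-50)
cv2.imwrite("pics/c3.png",np.hstack([f(a,v),f(b,u)]))
E
```

```text
9.5333 [0.5737 0.0425 0.2239] [ 0.9936  0.1131 -0.0006  0.    ] [ 0.0596 -1.1055 -1.2614] 0.021618918365241428 39.9997352482751
wrist pin 0.7 [0.575  0.0462 0.1353]
wrist recess_mouth 0.56 [0.5746 0.042  0.1008]
side pin 0.84 [ 0.7362 -0.3316 -0.003 ]
side pin 0.78 [ 0.6492 -0.4357 -0.0032]
side pin 0.76 [0.5763 0.0474 0.1377]
side pin 0.73 [ 0.5442 -0.4137 -0.0047]
side recess_mouth 0.57 [0.574  0.0453 0.0972]
side stand_hole 0.8 [ 0.6329 -0.3304  0.0641]
[295 193] [275 210]
[245 143] [225 160]
```

View pics/c3.png

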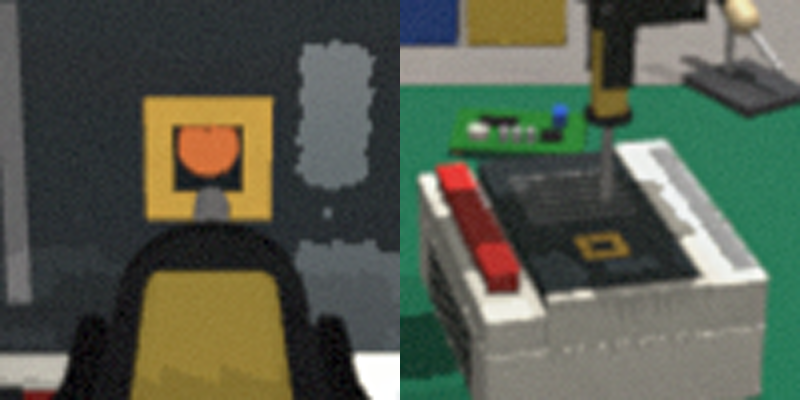

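```bash
python3 - <<'E'
from h import *
np.set_printoptions(precision=4,suppress=True)
print(px("side",[.5737,.0425,.133]),px("wrist",[.5737,.0425,.133]))
print("tip",unpx("wrist",277.8,210.8,.133),unpx("side",296.6,193.5,.133))
print("rec",unpx("wrist",277.1,199.6,.098),unpx("side",295.7,204.6,.098))
im=cv2.imread("pics/w2.png")[180:220,255:300];h=cv2.cvtColor(im,cv2.COLOR_BGR2HSV)
m=cv2.inRange(h,(18,110,60),(36,255,255));n,l,st,c=cv2.connectedComponentsWithStats(m);print(st)
im=cv2.imread("pics/s2.png")[195:215,282:310];h=cv2.cvtColor(im,cv2.COLOR_BGR2HSV)
m=cv2.inRange(h,(18,90,60),(36,255,255));n,l,st,c=cv2.connectedComponentsWithStats(m);print(st,c)
E
```

```text
[295.4568 193.0337] [275.4536 210.327 ]
tip [0.5737 0.0403 0.133 ] [0.5767 0.0395 0.133 ]
rec [0.5742 0.0411 0.098 ] [0.5752 0.0401 0.098 ]
[[   0    0   45   40 1126]
 [   6    4   33   32  674]]
[[  0   0  28  20 483]
 [  6   6  15   7  77]] [[13.5652  9.5818]
 [13.0909  8.987 ]]
```

>>> arm_command:
  xyz:
    - [0, 0, -0.015]
    - [0, 0, -0.025]
    - [0, 0, -0.032]
    - [0, 0, -0.038]
    - [0, 0, -0.042]
    - [0, 0, -0.044]
    - [0, 0, -0.044]
  rot:
    - [0, 0, 0]
    - [0, 0, 0]
    - [0, 0, 0]
    - [0, 0, 0]
    - [0, 0, 0]
    - [0, 0, 0]
    - [0, 0, 0]

```text
time: 10.47
ee_pos: [0.5739, 0.0428, 0.1798]
eef_rot: [0.994, 0.113, -0.0, 0.0]
ft_force: [-0.7, -1.6, -1.1]
width: 0.0216
grip_force: 40.0
```

>>> arm_command:
  xyz:
    - [0, 0, -0.003]
    - [0, 0, -0.006]
    - [0, 0, -0.0085]
    - [0, 0, -0.0085]
  rot:
    - [0, 0, 0]
    - [0, 0, 0]
    - [0, 0, 0]
    - [0, 0, 0]

```text
time: 10.8
ee_pos: [0.5744, 0.0429, 0.1716]
eef_rot: [0.994, 0.113, 0.001, -0.0]
ft_force: [1.1, 0.2, 2.7]
width: 0.022
grip_force: 40.0
```

>>> arm_command:
  xyz:
    - [0, 0, -0.001]
    - [-0.001, 0.0044, -0.001]
    - [-0.002, 0.0088, -0.001]
    - [-0.003, 0.013, -0.001]
    - [-0.004, 0.0175, -0.001]
    - [-0.005, 0.022, -0.001]
    - [-0.006, 0.026, -0.001]
    - [-0.007, 0.0305, -0.001]
    - [-0.008, 0.035, -0.001]
    - [-0.009, 0.039, -0.001]
    - [-0.01, 0.0435, -0.001]
    - [-0.011, 0.048, -0.001]
    - [-0.012, 0.052, -0.001]
    - [-0.0125, 0.054, -0.001]
    - [-0.0125, 0.054, -0.001]
  rot:
    - [0, 0, 0]
    - [0, 0, 0]
    - [0, 0, 0]
    - [0, 0, 0]
    - [0, 0, 0]
    - [0, 0, 0]
    - [0, 0, 0]
    - [0, 0, 0]
    - [0, 0, 0]
    - [0, 0, 0]
    - [0, 0, 0]
    - [0, 0, 0]
    - [0, 0, 0]
    - [0, 0, 0]
    - [0, 0, 0]

```text
time: 12.05
ee_pos: [0.5613, 0.0979, 0.1706]
eef_rot: [0.994, 0.114, 0.0, -0.0]
ft_force: [0.7, 0.7, 2.9]
width: 0.0217
grip_force: 40.0
```

```bash
python3 - <<'E'
from h import *
np.set_printoptions(precision=4,suppress=True)
s=r.read_state();print(s["time"],s["ee_pos"],s["ft_force"],s["torque"])
T=np.array(r.camera_model("wrist")["T"]);r.camera("wrist")
for d in r.spot_point("recess_mouth","wrist")[:3]: print("wrist",round(d["conf"],2),w("wrist",d["at"],T))
r.camera("side")
for d in r.spot_point("recess_mouth","side")[:3]: print("side",round(d["conf"],2),w("side",d["at"]))
E
```

```text
12.05 [0.5613 0.0979 0.1706] [0.6743 0.7349 2.9461] [ 0.4069 -0.1145 -0.0413]
wrist 0.68 [0.5607 0.0945 0.1002]
side 0.65 [0.5614 0.0948 0.1002]
side 0.5 [0.5633 0.1034 0.0811]
```

>>> arm_command:
  xyz:
    - [-0.001, 0.0044, 0]
    - [-0.002, 0.0088, 0]
    - [-0.003, 0.013, 0]
    - [-0.004, 0.0175, 0]
    - [-0.005, 0.022, 0]
    - [-0.006, 0.026, 0]
    - [-0.0065, 0.0285, 0]
    - [-0.007, 0.0305, 0]
    - [-0.0072, 0.0315, 0]
    - [-0.0072, 0.0315, 0]
  rot:
    - [0, 0, 0]
    - [0, 0, 0]
    - [0, 0, 0]
    - [0, 0, 0]
    - [0, 0, 0]
    - [0, 0, 0]
    - [0, 0, 0]
    - [0, 0, 0]
    - [0, 0, 0]
    - [0, 0, 0]

```text
time: 13.08
ee_pos: [0.5546, 0.127, 0.1705]
eef_rot: [0.994, 0.113, 0.0, 0.001]
ft_force: [2.2, -6.2, 3.5]
width: 0.0218
grip_force: 40.0
```

```bash
python3 - <<'E'
from h import *
np.set_printoptions(precision=4,suppress=True)
s=r.read_state();print(s["time"],s["ee_pos"],s["ft_force"],s["torque"])
T=np.array(r.camera_model("wrist")["T"]);r.camera("wrist")
for d in r.spot_point("recess_mouth","wrist")[:3]: print("wrist",round(d["conf"],2),w("wrist",d["at"],T))
r.camera("side")
for d in r.spot_point("recess_mouth","side")[:3]: print("side",round(d["conf"],2),w("side",d["at"]))
E
```

```text
13.0833 [0.5546 0.127  0.1705] [ 2.2258 -6.2321  3.5142] [-1.6527 -0.7648 -0.0312]
wrist 0.69 [0.5627 0.089  0.0007]
wrist 0.65 [0.5548 0.1225 0.0993]
side 0.8 [0.5573 0.123  0.099 ]
```

>>> arm_command:
  xyz:
    - [0.0005, -0.003, 0]
    - [0.001, -0.006, 0]
    - [0.001, -0.006, 0]
    - [0.001, -0.006, 0.01]
    - [0.001, -0.006, 0.025]
    - [0.001, -0.006, 0.045]
    - [0.001, -0.006, 0.07]
    - [0.001, -0.006, 0.09]
    - [0.001, -0.006, 0.09]
    - [0.001, -0.006, 0.09]
  rot:
    - [0, 0, 0]
    - [0, 0, 0]
    - [0, 0, 0]
    - [0, 0, 0]
    - [0, 0, 0]
    - [0, 0, 0]
    - [0, 0, 0]
    - [0, 0, 0]
    - [0, 0, 0]
    - [0, 0, 0]

```text
time: 14.12
ee_pos: [0.5554, 0.1225, 0.2615]
eef_rot: [0.994, 0.113, 0.001, 0.0]
ft_force: [-0.6, 0.1, -2.3]
width: 0.0217
grip_force: 40.0
```

```bash
python3 - <<'E'
from h import *
np.set_printoptions(precision=4,suppress=True)
s=r.read_state();print(s["time"],s["ee_pos"],s["eef_rot"],s["ft_force"],s["torque"])
T=np.array(r.camera_model("wrist")["T"]);a=save("wrist","w3")[:,:,::-1]
for l in("recess_mouth","pin","release"):
 for d in r.spot_point(l,"wrist")[:2]: print("wrist",l,round(d["conf"],2),w("wrist",d["at"],T))
b=save("side","s3")[:,:,::-1]
for l in("recess_mouth","bar_left","bar_right"):
 for d in r.spot_point(l,"side")[:2]: print("side",l,round(d["conf"],2),w("side",d["at"]))
tip=s["ee_pos"]-[0,0,.091];u=px("side",tip).astype(int);v=px("wrist",tip).astype(int);print(u-50,v-50)
f=lambda im,c:cv2.resize(im[max(c[1]-50,0):c[1]+50,c[0]-50:c[0]+50],(400,400),interpolation=cv2.INTER_CUBIC)
cv2.imwrite("pics/c4.png",np.hstack([f(a,v),f(b,u)]))
E
```

```text
14.1167 [0.5554 0.1225 0.2615] [0.9936 0.1132 0.0006 0.0001] [-0.6434  0.1176 -2.2563] [-0.0141 -0.0034 -0.0558]
wrist recess_mouth 0.78 [0.5532 0.1228 0.1025]
wrist pin 0.96 [0.5593 0.1282 0.1735]
wrist pin 0.51 [0.5534 0.1185 0.1019]Traceback (most recent call last):
  File "<stdin>", line 6, in <module>
ValueError: it knows: bar_left, bar_middle, bar_right, circuit_board, cutters, extractor, flux_bottle, parts_tray, pin, recess_mouth, screwdriver, solder_spool, stand, stand_hole
```

```bash
python3 - <<'E'
from h import *
np.set_printoptions(precision=4,suppress=True)
s=r.read_state()
a=cv2.imread("pics/w3.png");b=save("side","s3")[:,:,::-1]
for l in("recess_mouth","bar_left","bar_right","pin"):
 for d in r.spot_point(l,"side")[:4]: print("side",l,round(d["conf"],2),w("side",d["at"]))
tip=s["ee_pos"]-[0,0,.091];u=px("side",tip).astype(int);v=px("wrist",tip).astype(int);print(px("side",tip),px("wrist",tip),u-50,v-50)
f=lambda im,c:cv2.resize(im[max(c[1]-50,0):c[1]+50,c[0]-50:c[0]+50],(400,400),interpolation=cv2.INTER_CUBIC)
cv2.imwrite("pics/c4.png",np.hstack([f(a,v),f(b,u)]))
E
```

```text
side recess_mouth 0.76 [0.5559 0.1199 0.1009]
side bar_left 0.88 [0.4656 0.1582 0.1065]
side bar_right 0.72 [ 0.5078 -0.0121  0.1127]
side pin 0.77 [ 0.5436 -0.4136 -0.007 ]
side pin 0.66 [ 0.7338 -0.3317  0.001 ]
side pin 0.65 [ 0.6493 -0.4366  0.0007]
side pin 0.47 [0.5557 0.126  0.1725]
[287.8131 170.1273] [275.3996 210.0045] [237 120] [225 160]
```

View pics/c4.png

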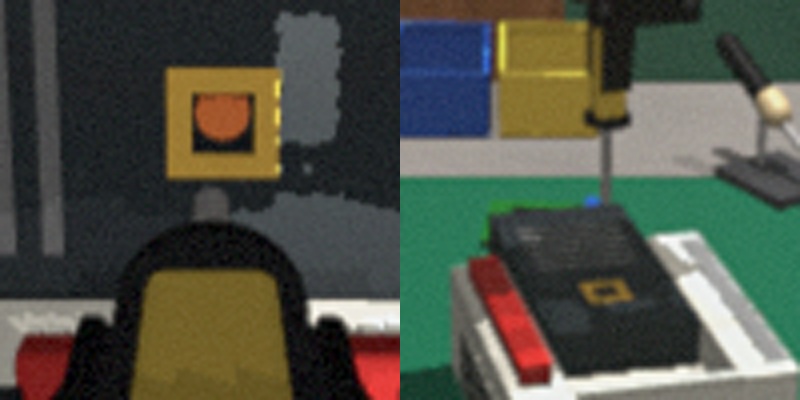

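The wrist crop shows the cartridge out and the orange button up at (222,118). The pin tip at (211,190) is where it was before, so it hasn't slipped. Now I'll go back above the stand.

>>> arm_command:
  xyz:
    - [0.0737, -0.4505, 0.0]
    - [0.0737, -0.4505, 0.0]
    - [0.0737, -0.4505, 0.0]
    - [0.0737, -0.4505, 0.0]
    - [0.0737, -0.4505, 0.0]
    - [0.0737, -0.4505, 0.0]
    - [0.0737, -0.4505, 0.0]
    - [0.0737, -0.4505, 0.0]
    - [0.0737, -0.4505, 0.0]
    - [0.0737, -0.4505, 0.0]
    - [0.0737, -0.4505, 0.0]
    - [0.0737, -0.4505, 0.0]
    - [0.0737, -0.4505, 0.0]
    - [0.0737, -0.4505, -0.03]
    - [0.0737, -0.4505, -0.06]
    - [0.0737, -0.4505, -0.07]
    - [0.0737, -0.4505, -0.07]
    - [0.0737, -0.4505, -0.07]
  rot:
    - [0, 0, -0.07]
    - [0, 0, -0.07]
    - [0, 0, -0.07]
    - [0, 0, -0.07]
    - [0, 0, -0.07]
    - [0, 0, -0.07]
    - [0, 0, -0.07]
    - [0, 0, -0.07]
    - [0, 0, -0.07]
    - [0, 0, -0.07]
    - [0, 0, -0.07]
    - [0, 0, -0.07]
    - [0, 0, -0.07]
    - [0, 0, -0.07]
    - [0, 0, -0.07]
    - [0, 0, -0.07]
    - [0, 0, -0.07]
    - [0, 0, -0.07]

```text
time: 16.02
ee_pos: [0.6293, -0.3274, 0.1914]
eef_rot: [0.997, 0.079, 0.0, -0.0]
ft_force: [-0.2, 0.2, -0.4]
width: 0.0218
grip_force: 40.0
```

```bash
python3 - <<'E'
from h import *
np.set_printoptions(precision=4,suppress=True)
s=r.read_state();print(s["time"],s["ee_pos"],s["eef_rot"],s["ft_force"])
a=save("wrist","w4")[:,:,::-1];b=save("side","s4")[:,:,::-1]
tip=s["ee_pos"]-[0,0,.091];u=px("side",tip).astype(int);v=px("wrist",tip).astype(int);print(u-50,v-50)
f=lambda im,c:cv2.resize(im[max(c[1]-50,0):c[1]+50,c[0]-50:c[0]+50],(400,400),interpolation=cv2.INTER_CUBIC)
cv2.imwrite("pics/c5.png",np.hstack([f(a,v),f(b,u)]))
E
```

```text
16.0167 [ 0.6293 -0.3274  0.1914] [ 0.9969  0.0788  0.0001 -0.0001] [-0.1779  0.155  -0.4336]
[279 230] [224 160]
```

View pics/c5.png

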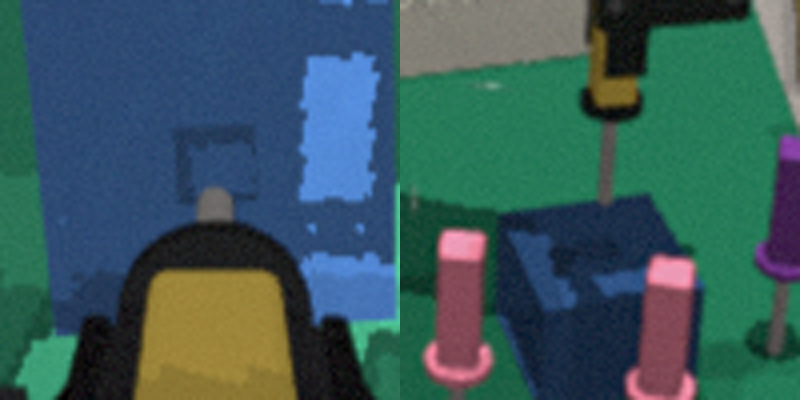

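The tip, at (213,200) in the crop, lines up with the square hole at (216,163). I'll lower it.

>>> arm_command:
  xyz:
    - [0, 0, -0.015]
    - [0, 0, -0.025]
    - [0, 0, -0.033]
    - [0, 0, -0.04]
    - [0, 0, -0.05]
    - [0, 0, -0.06]
    - [0, 0, -0.07]
    - [0, 0, -0.08]
    - [0, 0, -0.087]
    - [0, 0, -0.0915]
    - [0, 0, -0.0915]
    - [0, 0, -0.0915]
  rot:
    - [0, 0, 0]
    - [0, 0, 0]
    - [0, 0, 0]
    - [0, 0, 0]
    - [0, 0, 0]
    - [0, 0, 0]
    - [0, 0, 0]
    - [0, 0, 0]
    - [0, 0, 0]
    - [0, 0, 0]
    - [0, 0, 0]
    - [0, 0, 0]

```text
time: 17.12
ee_pos: [0.6291, -0.3282, 0.0991]
eef_rot: [0.997, 0.078, 0.0, 0.0]
ft_force: [-0.1, -0.2, -0.2]
width: 0.0222
grip_force: 40.0
```

>>> arm_command:
  xyz:
    - [0, 0, 0]
    - [0, 0, 0]
    - [0, 0, 0]
    - [0, 0, 0]
    - [0, 0, 0]
    - [0, 0, 0]
    - [0, 0, 0]
    - [0, 0, 0]
    - [0, 0, 0]
    - [0, 0, 0]
    - [0, 0, 0]
    - [0, 0, 0]
  rot:
    - [0, 0, 0]
    - [0, 0, 0]
    - [0, 0, 0]
    - [0, 0, 0]
    - [0, 0, 0]
    - [0, 0, 0]
    - [0, 0, 0]
    - [0, 0, 0]
    - [0, 0, 0]
    - [0, 0, 0]
    - [0, 0, 0]
    - [0, 0, 0]
  grip: 1

```text
time: 18.12
ee_pos: [0.629, -0.3282, 0.0991]
eef_rot: [0.997, 0.078, 0.0, 0.0]
ft_force: [0.3, 0.3, 0.2]
width: 0.0856
grip_force: 0.0
```

>>> arm_command:
  xyz:
    - [0, 0, 0.02]
    - [0, 0, 0.05]
    - [0, 0, 0.09]
    - [0, 0, 0.13]
    - [0, 0, 0.17]
    - [0, 0, 0.2]
    - [0, 0, 0.2]
    - [0, 0, 0.2]
    - [0, 0, 0.2]
  rot:
    - [0, 0, 0]
    - [0, 0, 0]
    - [0, 0, 0]
    - [0, 0, 0]
    - [0, 0, 0]
    - [0, 0, 0]
    - [0, 0, 0]
    - [0, 0, 0]
    - [0, 0, 0]

```text
time: 18.87
ee_pos: [0.6289, -0.3281, 0.2984]
eef_rot: [0.997, 0.078, -0.0, -0.0]
ft_force: [0.8, -0.4, -0.6]
width: 0.0872
grip_force: 0.0
```

```bash
python3 - <<'E'
from h import *
np.set_printoptions(precision=4,suppress=True)
s=r.read_state();print(s["time"],s["ee_pos"],s["ft_force"],s["width"])
save("side","s5")
for l in("pin","recess_mouth","bar_left","bar_right"):
 for d in r.spot_point(l,"side")[:4]: print("side",l,round(d["conf"],2),w("side",d["at"]))
E
```

```text
18.8667 [ 0.6289 -0.3281  0.2984] [ 0.7953 -0.3866 -0.5934] 0.08716027579697795
side pin 0.86 [ 0.5465 -0.4155 -0.0032]
side pin 0.77 [ 0.6486 -0.4361 -0.0003]
side pin 0.57 [ 0.7374 -0.3312  0.0009]
side pin 0.53 [0.5635 0.091  0.0034]
side recess_mouth 0.81 [0.5586 0.1204 0.1007]
side bar_left 0.79 [0.4616 0.1585 0.1065]
side bar_right 0.66 [ 0.5022 -0.0116  0.1136]
side bar_right 0.2 [0.5668 0.0921 0.0022]
```

View pics/s5.png

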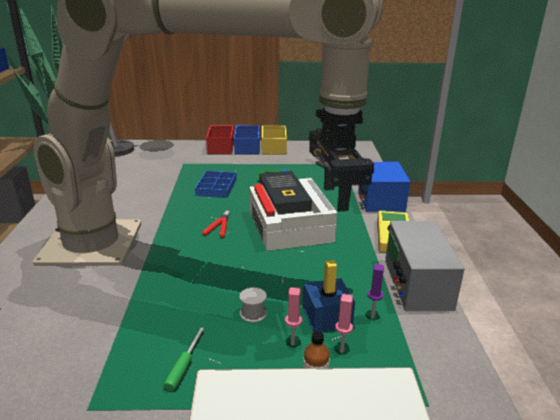

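The pin stands upright in its stand at (330,278), the cartridge is out, the bar is up, and the bystanders haven't moved. Handing in.

```bash
python3 -c "
from bench import r
print(r.close_job())"
```

```text
the job is handed in; nothing more can be done
None
```

The job is handed in, with no verdict returned: stop bar pressed level, cartridge pushed out to its stop with the button held down, button and bar back up, pin tool upright in its stand and the bystanders left where they were.

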